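# Clamp a battery cell in its test cradle with the wing screw

## Task

Clamp the battery cell in the test cradle: push it fully home against the contact block, swing the clamp arm across it until its hook is round the stud, then turn the wing screw clockwise by fingertip strokes, one wing at a time, until its collar is hard down on the arm. Only push, with a light hand: do not grip or force the arm or the screw, do not lift the cell, and leave the other things on the desk where they are.

Things in the scene. Friction and masses are not known exactly. Their poses are not given: they have to be found in the camera images.
- cradle: Battery test cradle, fixed; grey metal base 110 x 126 mm on rubber feet. Origin on the desk, below the screw's closed position; x along the nest to the contact block, z up. Nest floor 22 mm above the desk, open at the -x end; low guide rails 36 mm apart, x = -28 to +16 mm, tops at 29 mm. Black contact block across the +x end, face at x = +16 mm, top at 35 mm. Pivot post at (0, -36) mm.
- cell: Loose flat grey battery cell in the nest, 53 (x) x 34 (y) x 10 (z) mm, 32 g; origin: centre of its underside; x along the nest to the contact block. Its rear end, to push on, is 26 mm behind the origin. It starts 18 to 30 mm short; fully home its shoulder meets the block (the terminals at its front enter a slot there), origin at x = -8 mm in the cradle's frame. Slides with under 1 N.
- clamp_arm (a joint): Flat steel swing arm on the pivot post, rad: 0 = across the nest along the cradle's +y, hook round the stud (hard stop); grows clockwise from above, opening towards the contact block's side; starts 0.95 to 1.25. Stays where left; moves at 4 to 5 N on its end. 24 mm wide, reaches 103 mm from the pivot axis; underside 44, top 54 mm above the desk. The screw sits in it 36 mm from the pivot axis.
- hook_back (a point): Point on the arm's rear edge (the edge to push on for closing, anticlockwise from above), 88 mm along the arm from the pivot axis and 12 mm off its centre line, at mid thickness, 49 mm above the desk.
- stud_head (a point): Centre of the top of the fixed latch stud that the arm's hook goes round, at (0, +52) mm in the cradle's frame, 59.5 mm above the desk; head 16 mm across, neck 9 mm. Keep the wrist off the fixed monitor to its left: the screen fills y above 0 m, from 148 mm above the desk up.
- wing_screw (a joint): Turn of the wing screw in the arm, rad: grows clockwise from above as it screws down, 3 mm per turn. 12.57 (two turns) = collar hard down on the arm, a dead stop; starts between 0 and 2.5. At 0 the collar stands 6 mm above the arm. Turning takes about 0.03 N m throughout (1 to 2 N on a wing). It stays where it is left.
- screw_top (a point): Centre of the flat top of the screw's hub, on the screw's axis; hub 15 mm across there. 70 mm above the desk with the screw fully out, 64 mm when fully down. The wings rise above it; nothing else of the cradle stands higher than 60 mm.
- wing_a: One wing of the screw: upright round steel lobe 23 mm in diameter, 5 mm thick. Origin: centre of the lobe, 22.5 mm out from the screw's axis and 4.5 mm above screw_top, so the wing's outer end is 34 mm from the axis and its top edge 16 mm above screw_top.
- wing_b: The other wing, the same, on the other side of the hub (68 mm over both wings).
- foot: Sprung rubber-faced foot under the screw, 22 mm across; origin: centre of its lower face. It does not turn. It meets the 10 mm high cell 2.5 mm before the collar seats, and its spring then presses about 11 N.
- spare_cell: Bystander: a second flat grey cell 53 x 34 x 10 mm, lying on the desk.
- reel: Bystander: small reel of solder wire, 56 mm across, 29 mm high, standing flat, beside the fixed black charger (75 mm high, y below -0.246 m).
Mind the look-alikes: they are no part of the job. There is more than one size of the cradle; the job needs the larger.

How it is judged:
By the outcome, as a careful person would: the job done as asked, in the order asked, and still so for the second after the job is handed in, with the robot touching nothing.
It also fails if it takes over 67 s, if anything falls off the work surface, if the arm or the gripper's body presses on something with over 40 N, if the wrist force passes 120 N, or if a joint passes its speed limit or range.

## Robot

A 6-joint arm with a two-finger parallel gripper is mounted at the origin on the work surface; the furniture and walls round the work are solid. World frame = base frame: x ahead of the robot, y to its left, z up, the work surface at z = 0. Lengths are in m, angles in rad, forces in N, time in s.
With the tool pointing down it reaches from about 0.35 to 0.85 m from the base axis. Payload 8.1 kg.
Tool frame: the origin (TCP) lies at the centre of the arm's flange, where the gripper is bolted on; the fingertips stand 186 mm ahead of it and the grasp point (between the pads) lies 167 mm ahead of it; z points along the fingers, y is the line along which they close (so a half turn about z gives the same grasp; the last joint's range is limited). The gripper opens to 93 mm and grips with 3 to 60 N. Pads are 15 mm wide; open, the fingers measure 128 mm over their backs; the gripper's body (75 mm by 188 mm) begins 65 mm behind the grasp point.
Start: joints at [-1.35, 0.13, 1.488, -0, 1.523, -0.085], TCP at [0.181, -0.572, 0.405] pointing down, gripper open.
Joint ranges: [-2.96, 2.96], [-0.89, 2.26], [0.02, 2.5], [-1.34, 4.48], [0, 2.73], [-2.66, 2.66]. Speed limits (rad/s): [2.39, 2.39, 2.79, 3.14, 3.14, 3.14].

## Interface

Orientations are given as a rotation vector (axis times angle).
In Python, from plant import read_state, read_camera, camera_params, robot gives the robot as it stands.
- The arm moves only by the tool carry_out, never from a script. Its argument "targets" is a list of rows, each an object of numbers: "hand": the opening in per cent of the stroke, from 0 (shut) to 100 (fully open); "x", "y", "z": the shift along the tool's x, y, z in m; "ax", "ay", "az": the turn, a rotation vector about the tool's x, y, z in rad. In form: [{"hand": .., "x": .., "y": .., "z": .., "ax": .., "ay": .., "az": ..}, ...]. A call has 1 to 8 rows; each row is the pose to reach, as a shift and turn from the pose commanded when the call began, along the tool's axes at that moment; what a row does not reach only later rows make up. A row lasts 1/8 s, in which the tool goes at most 62.5 mm and 10.7 degrees, less where a joint would pass 70% of its speed; a pose out of reach is approached as far as the arm can. A call with a gripper value outside its range is refused whole. The fingers move at their own pace and stop on an object; "newtons" is the grip in N (left out, the last holds). Time passes only in rows, so rows that repeat a pose let the fingers close. It gives the time, the measured TCP pose, the force, the opening and the grip force at its end, in the units of the state.
- read_state(): the state, without advancing time (a new reading comes with each control period).
- read_camera(name): name is "scene" or "top" or "wrist"; returns (picture, depth): 400x640x3 uint8, blue, green, red; 400x640 float32, m along the optical axis (not along the pixel's ray), 0 where there is no reading.
- camera_params(name): a dict with "fx", "fy", "cx", "cy" (pixels), "position" and "rotation" of the camera in the world. Camera axes: x right, y up, looking along -z (the intrinsics and any distortion apply to the point x, -y, -z); pixel columns grow to the right and rows downward; lengths in m; the calibration is good to about 2 mm. A picture is of the moment at which its call begins: read the wrist's pose just before it. camera_params takes no time and is no camera call; for the wrist camera it gives the pose at the moment of the call.
- robot.close_job(): hands the job in; it is judged then, once.
The state is a dict: "t": time; "q": joint angles; "dq": joint speeds; "joint_torque": joint torques, N m; "tool_pos": TCP position; "orientation": TCP orientation; "force": force on the tool from outside, world axes, zero at the start; "wrist_torque": the same for the moment, N m; "opening": finger opening in m; "gripper_force": force on a finger pad.
Only numpy, scipy, OpenCV 4.12 (cv2) and the standard library are available. Lean on these libraries where they do the work, as an engineer would, in place of code of your own. Each camera call takes 0.05 s, during which the arm holds its last target. There are 200 camera calls.

## Working session

There is one attempt and no reset: what is moved stays moved. The work goes in short steps, Python scripts to look and compute and a tool call to move; the robot and the scene stay as the last step left them, time stands still between calls to the robot, and variables do not carry over. Pictures are saved under pics/ and viewed, at most 10 in all, crops included, and the job is handed in when it is done.

Besides the shell and the picture viewer there is one more tool, called after "Request:" in YAML: its name, and indented under it one key for each argument. carry_out: Moves the arm, as the interface text tells. Its arguments: {"type":"object","properties":{"targets":{"type":"array","items":{"type":"object","properties":{"hand":{"type":"number"},"x":{"type":"number"},"y":{"type":"number"},"z":{"type":"number"},"ax":{"type":"number"},"ay":{"type":"number"},"az":{"type":"number"}}}},"newtons":{"type":"number"}},"required":["targets"]}

```bash
ls; mkdir -p pics
cat > h.py <<'E'
import numpy as np, cv2
from plant import read_state, read_camera, camera_params, robot
from scipy.spatial.transform import Rotation as R
def cloud(n):
    p=camera_params(n); im,d=read_camera(n)
    v,u=np.mgrid[0:400,0:640]
    P=np.stack([(u-p['cx'])/p['fx']*d,-(v-p['cy'])/p['fy']*d,-d],-1)
    W=P@np.array(p['rotation']).T+np.array(p['position'])
    W[d==0]=np.nan
    return im,d,W
E
python3 - <<'E'
from h import *
for n in ['scene','top','wrist']:
    im,d,W=cloud(n); cv2.imwrite(f'pics/{n}0.png',im); np.savez(f'{n}0.npz',im=im,d=d,W=W)
    p=camera_params(n);print(n,p['fx'],p['position'],np.round(p['rotation'],3).tolist(),[k for k in p], (d>0).mean())
s=read_state();print(s['t'],s['tool_pos'],s['orientation'],s['force'])
a=np.hstack([cv2.imread('pics/scene0.png'),cv2.imread('pics/top0.png')])
E
```

```text
picsTraceback (most recent call last):
  File "<stdin>", line 3, in <module>
  File "h.py", line 8, in cloud
    W=P@np.array(p['rotation']).T+np.array(p['position'])
      ~~~~~~~~~~~~~~~~~~~~~~~~~~~^~~~~~~~~~~~~~~~~~~~~~~~
ValueError: operands could not be broadcast together with shapes (400,640) (3,)
```

```bash
sed -i "s/np.array(p\['rotation'\]).T/rot(p['rotation']).T/" h.py
cat >> h.py <<'E'
def rot(r):
    r=np.array(r); return r if r.shape==(3,3) else (R.from_rotvec(r) if r.shape==(3,) else R.from_quat(r)).as_matrix()
E
python3 - <<'E'
from h import *
for n in ['scene','top','wrist']:
    im,d,W=cloud(n); cv2.imwrite(f'pics/{n}0.png',im); np.savez(f'{n}0.npz',im=im,d=d,W=W)
    p=camera_params(n);print(n,p, (d>0).mean())
s=read_state();print(s['t'],s['tool_pos'],s['orientation'],s['force'])
E
```

```text
scene {'fx': 391.84683174643226, 'fy': 391.84683174643226, 'cx': 318.5488454413503, 'cy': 203.2077903543656, 'position': array([ 0.09288002, -0.87709557,  0.42905042]), 'rotation': array([ 1.11910791, -0.28405259, -0.42641812])} 0.993953125
top {'fx': 382.24727251811674, 'fy': 382.24727251811674, 'cx': 323.75665622832145, 'cy': 200.5001560329265, 'position': array([ 0.38223284, -0.19353211,  0.97451356]), 'rotation': array([ 0.05342924, -0.06381819, -1.59150153])} 0.99584765625
wrist {'fx': 303.5689824968377, 'fy': 303.5689824968377, 'cx': 323.59093895602075, 'cy': 199.68874164094046, 'position': array([ 0.24667737, -0.55171927,  0.3835597 ]), 'rotation': array([-0.21992444,  0.16297103, -1.25693003])} 0.99590234375
0.2 [ 0.18061934 -0.57202316  0.40408421] [-3.10379231e+00 -4.78358529e-01  1.70039170e-04] [-0.23492659 -0.25736336  0.85377328]
```

View pics/top0.png

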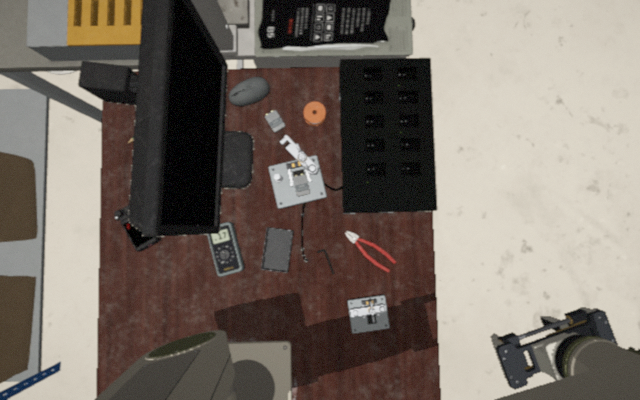

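View pics/scene0.png

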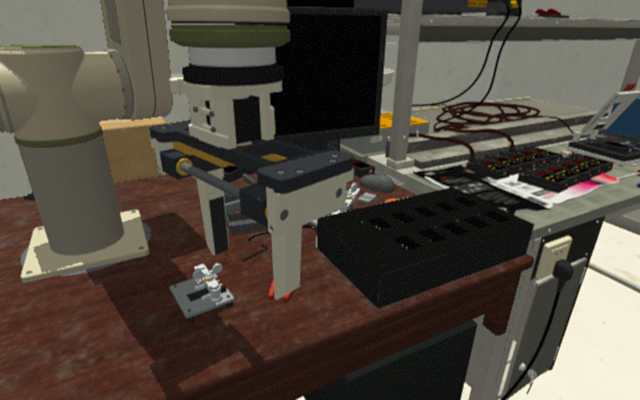

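Run:
```python
from h import *
z=np.load('top0.npz');im,d,W=z['im'],z['d'],z['W']
cv2.imwrite('pics/crop1.png',cv2.resize(im[100:220,240:350],None,fx=5,fy=5,interpolation=cv2.INTER_CUBIC))
for (u0,u1,v0,v1) in [(262,332,130,212),(340,395,290,338)]:
    w=W[v0:v1,u0:u1]; zz=w[...,2]
    print(np.round(np.nanpercentile(zz,[2,30,50,90,98]),4))
    m=((zz>.008)&(zz<.03)).astype(np.uint8)
    p=w[m>0][:,:2]; p=p[np.abs(p-np.median(p,0)).max(1)<.09].astype(np.float32)
    print(len(p),cv2.minAreaRect(p))
w=W[100:220,240:350]
for v in range(30,110,3): print(v+100,' '.join('%3d'%(1000*x) for x in w[v,20:90:3,2]))
```

```text
[-0.0044 -0.0011  0.0007  0.0324  0.0596]
1738 ((0.505128026008606, -0.13999289274215698), (0.11108551174402237, 0.13974352180957794), 12.402132034301758)
[-0.0047 -0.0012  0.0015  0.0367  0.0471]
969 ((0.17108669877052307, -0.3034328818321228), (0.08228446543216705, 0.09313492476940155), 6.9047980308532715)
130   0   0   0   0  -1   5   2   0  -1   0   0  -3  -2  -2  -2  -3  -2  -2  -1  -2  -2  -2   0  -4
133  -1   0  -1   0  -1  -3  -2  -2  -1   0   1   0  -3   1   1  -1   0   0  -1  -1  -2  -1  -1   0
136   3  -2   0   0  -2   0   1  -1  52  53  -2  -2  -1   0   1  -1   0   0  -2  -1  -2  -1   0  -1
139  -3  -1   2   1   0  -3  -2  -1  55  53  53   0   1   1   0   0  -1  -4  -2  -1  -1   1   0  -1
142  -3  -4   0  -3   0   0  -2  52  50  -3  54  48   0   1  -3  -1   0   0  -1   0   2  -2   0  -2
145  -3  -4   0   0   0   0  -1   0  -1  -1  53  52  85  -2   1  -1   0  -3  -1  -1  -1  -1   0  -4
148   0  -1   0  -1  -3  -1   0  -3  -1  51  51  53  51  82  -2  -1  -1   3   0   0   0  -1   0  -3
151  -2  -2  -1   0  -4   0  -1   0   0  -1  49  55  52  79  -2   0  -2   0   0  -1  -4  -
[... 170 characters left out ...]
 72  58  18  20  23   0  -1   0   0  -1
160   0  -3   0   0  -1   0  -1  -2   0  -4  -1  -2  20  60  71  51  53  23  17  20   0   1   0  -4
163   2   0   0   0   0   0  -1  17  18  34  32  33  32  33  53  83  52  52  21  19  -1  -4  -1   0
166  -1  -4  -1  19  20  21  21  19  22  31  33  33  33  30  18  82  53  56  54  22  -1  -2  -3  -2
169  -2  -1  -3  21  23  22  21  22  19  23  21  18  20  21  17  28  53  58  57  20   1   0  -2  -3
172   0  -1  -2  20  19  21  20  19  22  22  28  20  19  19  21  21  42  55  51  21  20  -2  -3  -1Traceback (most recent call last):
  File "<stdin>", line 11, in <module>
  File "<stdin>", line 11, in <genexpr>
ValueError: cannot convert float NaN to integer
```

View pics/crop1.png

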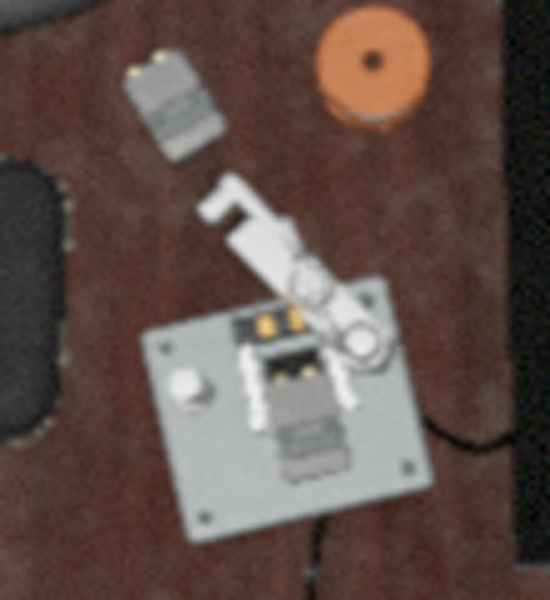

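```bash
cat >> h.py <<'E'
def ray(n,u,v,h,p=None):
    p=p or camera_params(n); r=rot(p['rotation'])@np.array([(u-p['cx'])/p['fx'],-(v-p['cy'])/p['fy'],-1]); c=np.array(p['position'])
    return c+r*(h-c[2])/r[2]
def toolmove(dp,s=None):  # world shift -> tool axes
    s=s or read_state(); return R.from_rotvec(s['orientation']).inv().apply(dp)
E
python3 - <<'E'
from h import *
c=lambda x,y,h: ray('top',240+x/5-.4,100+y/5-.4,h)
piv=c(362,342,.058);stud=c(188,387,.0595);print('piv',piv,'stud',stud)
ex=stud-piv;L=np.hypot(*ex[:2]);yaw=np.arctan2(-ex[0],ex[1]);print('dist88?',L,'yaw',np.degrees(yaw))
o=piv+ex*36/88;print('origin',o)
K=[c(*q,.021) for q in [(142,330),(385,280),(433,485),(190,543)]]
print('corners',np.round(K,4).tolist(),[np.linalg.norm(K[i]-K[i-1]) for i in range(4)])
print('yaw edges',np.degrees(np.arctan2(*(K[0]-K[3])[[1,0]])),np.degrees(np.arctan2(*(K[1]-K[2])[[1,0]])))
Ri=R.from_euler('z',-yaw)
for n,q in dict(hub=(310,282,.068),cellrear=(318,478,.032),cellL=(282,475,.032),cellR=(350,470,.032),hookcorner=(232,175,.054),spare=(175,105,.01),reel=(375,60,.029),base=(288,410,.021)).items():
    w=c(*q); print(n,np.round(w,4),'cradle mm',np.round(1000*Ri.apply(w-o),1))
s=read_state();r=R.from_rotvec(s['orientation']);print(np.round(r.as_matrix(),3), s['opening'])
p=camera_params('wrist');print('cam in tool',r.inv().apply(np.array(p['position'])-s['tool_pos']),(r.inv().as_matrix()@rot(p['rotation'])).round(3).tolist())
# base depth fit
z=np.load('top0.npz');W=z['W'];w=W[150:215,262:332]
m=(abs(w[...,2]-.02)<.006);q=w[m];print('base z',np.median(q[:,2]))
E
```

```text
piv [ 0.52993633 -0.17359819  0.058     ] stud [ 0.50955506 -0.08937518  0.0595    ]
dist88? 0.08665397133296118 yaw 13.603585894322501
origin [ 0.52159854 -0.13914332  0.05861364]
corners [[0.5443, -0.0622, 0.021], [0.5672, -0.185, 0.021], [0.4629, -0.2069, 0.021], [0.4364, -0.085, 0.021]] [np.float64(0.1102284463520205), np.float64(0.12490513523402604), np.float64(0.10658885965360504), np.float64(0.12476925020352451)]
yaw edges 11.920238876995416 11.864466624600341
hub [ 0.5579 -0.1494  0.068 ] cradle mm [ 32.8 -18.5   9.4]
cellrear [ 0.4667 -0.1499  0.032 ] cradle mm [-55.9   2.4 -26.6]
cellL [ 0.4685 -0.1322  0.032 ] cradle mm [-49.9  19.3 -26.6]
cellR [ 0.4703 -0.1659  0.032 ] cradle mm [-56.1 -13.9 -26.6]
hookcorner [ 0.6143 -0.1116  0.054 ] cradle mm [96.6  5.  -4.6]
spare [ 0.6625 -0.0789  0.01  ] cradle mm [151.1  25.4 -48.6]
reel [ 0.6781 -0.1823  0.029 ] cradle mm [142.  -78.8 -29.6]
base [ 0.5022 -0.135   0.021 ] cradle mm [-17.8   8.6 -37.6]
[[ 0.954  0.301 -0.   ]
 [ 0.301 -0.954  0.001]
 [ 0.    -0.001 -1.   ]] 0.09263768945808135
cam in tool [0.06910454 0.00055143 0.02052863] [[0.001, 0.967, 0.253], [1.0, -0.001, 0.0], [0.0, 0.253, -0.967]]
base z 0.020641367716650594
```

Request:
carry_out:
  targets:
    - {"hand": 0,"x": 0.374,"y": -0.32,"z": 0.074,"az": 0.087}
    - {"hand": 0,"x": 0.374,"y": -0.32,"z": 0.074,"az": 0.087}
    - {"hand": 0,"x": 0.374,"y": -0.32,"z": 0.074,"az": 0.087}
    - {"hand": 0,"x": 0.374,"y": -0.32,"z": 0.074,"az": 0.087}
    - {"hand": 0,"x": 0.374,"y": -0.32,"z": 0.074,"az": 0.087}
    - {"hand": 0,"x": 0.374,"y": -0.32,"z": 0.074,"az": 0.087}
    - {"hand": 0,"x": 0.374,"y": -0.32,"z": 0.074,"az": 0.087}
    - {"hand": 0,"x": 0.374,"y": -0.32,"z": 0.074,"az": 0.087}
  newtons: 5

```text
schema error: expected keys hand, x, y, z, ax, ay, az
```

Request:
carry_out:
  targets:
    - {"hand": 0,"x": 0.374,"y": -0.32,"z": 0.074,"ax": 0,"ay": 0,"az": 0.087}
    - {"hand": 0,"x": 0.374,"y": -0.32,"z": 0.074,"ax": 0,"ay": 0,"az": 0.087}
    - {"hand": 0,"x": 0.374,"y": -0.32,"z": 0.074,"ax": 0,"ay": 0,"az": 0.087}
    - {"hand": 0,"x": 0.374,"y": -0.32,"z": 0.074,"ax": 0,"ay": 0,"az": 0.087}
    - {"hand": 0,"x": 0.374,"y": -0.32,"z": 0.074,"ax": 0,"ay": 0,"az": 0.087}
    - {"hand": 0,"x": 0.374,"y": -0.32,"z": 0.074,"ax": 0,"ay": 0,"az": 0.087}
    - {"hand": 0,"x": 0.374,"y": -0.32,"z": 0.074,"ax": 0,"ay": 0,"az": 0.087}
    - {"hand": 0,"x": 0.374,"y": -0.32,"z": 0.074,"ax": 0,"ay": 0,"az": 0.087}
  newtons: 5

```text
t: 1.2
tool_pos: [0.4416, -0.1525, 0.3306]
orientation: [3.122, 0.343, 0.001]
force: [0.3, 0.2, -0.1]
opening: 0.0174
gripper_force: 0.0
```

Run:
```python
from h import *
p=camera_params('wrist');im,d,W=cloud('wrist');np.savez('w1.npz',im=im,d=d,W=W,pos=p['position'],rot=rot(p['rotation']))
# where does the cradle show
q=(np.array([.515,-.14,.03])-p['position'])@rot(p['rotation']);u=p['cx']-q[0]/q[2]*p['fx'];v=p['cy']+q[1]/q[2]*p['fy'];print(u,v)
u0=int(max(0,min(440,u-100)));v0=int(max(0,min(250,v-75)));print(u0,v0)
cv2.imwrite('pics/w1.png',cv2.resize(im[v0:v0+150,u0:u0+200],None,fx=4,fy=4,interpolation=cv2.INTER_CUBIC))
print(read_state()['q'],read_state()['opening'])
```

```text
327.0790347076904 114.37848768159809
227 39
[-0.43141147 -0.18683773  1.93844875  0.00417788  1.39077321  0.91636232] 0.013760179185138721
```

View pics/w1.png

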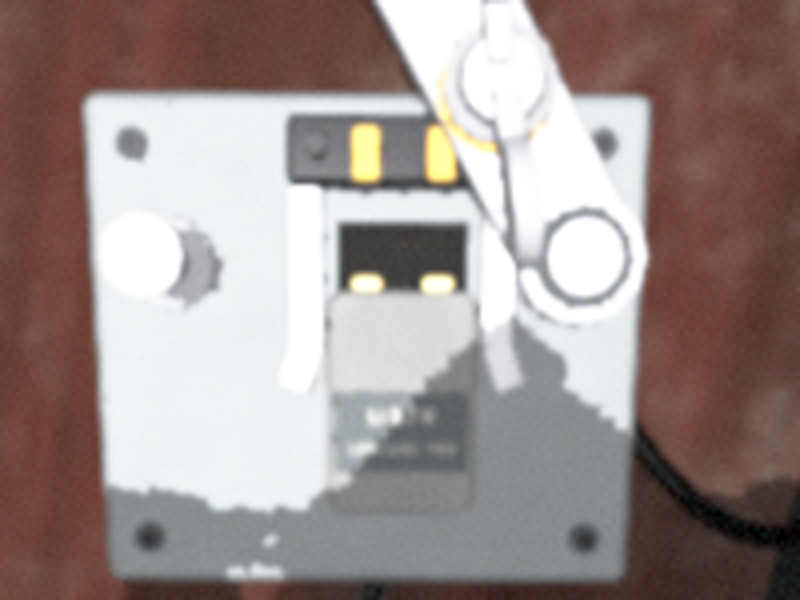

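```bash
cat >> h.py <<'E'
def locate(p,c,names):
    return {n:ray('wrist',*c(x,y),h,p) for n,(x,y,h) in names.items()}
E
python3 - <<'E'
from h import *
z=np.load('w1.npz');p=dict(camera_params('wrist'));p['position']=z['pos'];p['rotation']=z['rot']
c=lambda x,y:(227+(x+.5)/4-.5,39+(y+.5)/4-.5)
D=locate(p,c,dict(stud=(142,256,.0595),piv=(588,257,.058),hub=(500,72,.068),c0=(88,94,.021),c1=(648,98,.021),c2=(622,579,.021),c3=(115,579,.021),cL=(331,512,.032),cR=(474,512,.032),wfar=(515,250,.075),blkL=(290,184,.035),blkR=(466,189,.035)))
s,v=D['stud'],D['piv'];e=s-v;print('L',np.hypot(*e[:2]),'yaw',np.degrees(np.arctan2(-e[0],e[1])))
for a,b in [('c1','c0'),('c2','c3'),('c3','c0'),('c2','c1'),('blkR','blkL')]:
    f=D[b]-D[a];print(a,b,np.linalg.norm(f),np.degrees(np.arctan2(f[1],f[0])))
o=v+e*36/88;print('o',o)
for n,w in D.items():
    u,vv=c(*[0,0]);print(n,np.round(w,4),np.round(1000*R.from_euler('z',-12.5,degrees=True).apply(w-o),1))
# depth checks
for n,(x,y) in dict(stud=(142,256),piv=(588,257),hub=(500,72),cell=(400,330),block=(320,150)).items():
    a,b=map(int,c(x,y));print(n,np.round(np.nanmedian(z['W'][b-2:b+3,a-2:a+3].reshape(-1,3),0),4))
E
```

```text
L 0.08804995385120228 yaw 12.503162023082885
c1 c0 0.12326977269821089 102.19578748097776
c2 c3 0.12303943180250523 102.57173214075983
c3 c0 0.10877180146819206 12.44843118759305
c2 c1 0.10796371172444195 12.326675162571636
blkR blkL 0.037530927327576735 101.04249188391182
o [ 0.52321904 -0.13870332  0.05861364]
stud [ 0.512  -0.0879  0.0595] [-0.  52.   0.9]
piv [ 0.531  -0.1739  0.058 ] [  0.  -36.   -0.6]
hub [ 0.558  -0.1483  0.068 ] [ 31.8 -16.9   9.4]
c0 [ 0.5433 -0.0629  0.021 ] [ 36.1  69.6 -37.6]
c1 [ 0.5694 -0.1834  0.021 ] [ 35.4 -53.6 -37.6]
c2 [ 0.4639 -0.2064  0.021 ] [-72.6 -53.3 -37.6]
c3 [ 0.4371 -0.0863  0.021 ] [-72.7  69.7 -37.6]
cL [ 0.4662 -0.1343  0.032 ] [-54.7  16.6 -26.6]
cR [ 0.4734 -0.1664  0.032 ] [-54.6 -16.3 -26.6]
wfar [ 0.5278 -0.158   0.075 ] [  0.3 -19.8  16.4]
blkL [ 0.5335 -0.1113  0.035 ] [ 16.   24.5 -23.6]
blkR [ 0.5407 -0.1482  0.035 ] [ 15.  -13.  -23.6]
stud [ 0.5124 -0.0876  0.0588]
piv [ 0.5315 -0.1732  0.0586]
hub [ 0.5581 -0.1477  0.0686]
cell [ 0.5092 -0.1403  0.031 ]
block [ 0.5412 -0.1159  0.0366]
```

Request:
carry_out:
  targets:
    - {"hand": 0,"x": -0.004,"y": 0.004,"z": 0.06,"ax": 0,"ay": 0,"az": 0}
    - {"hand": 0,"x": -0.004,"y": 0.004,"z": 0.118,"ax": 0,"ay": 0,"az": 0}
    - {"hand": 0,"x": -0.004,"y": 0.004,"z": 0.118,"ax": 0,"ay": 0,"az": 0}
    - {"hand": 0,"x": 0.01,"y": 0.004,"z": 0.118,"ax": 0,"ay": 0,"az": 0}
    - {"hand": 0,"x": 0.018,"y": 0.004,"z": 0.118,"ax": 0,"ay": 0,"az": 0}
    - {"hand": 0,"x": 0.023,"y": 0.004,"z": 0.118,"ax": 0,"ay": 0,"az": 0}
    - {"hand": 0,"x": 0.028,"y": 0.004,"z": 0.118,"ax": 0,"ay": 0,"az": 0}
    - {"hand": 0,"x": 0.032,"y": 0.004,"z": 0.118,"ax": 0,"ay": 0,"az": 0}

```text
t: 2.25
tool_pos: [0.4734, -0.1514, 0.2131]
orientation: [3.123, 0.343, 0.0]
force: [-1.0, 0.0, 0.1]
opening: 0.0006
gripper_force: 0.4
```

```bash
cat >> h.py <<'E'
O=np.array([.5232,-.1387,0]);CR=R.from_euler('z',12.5,degrees=True)
def st():
    s=read_state();print('t',s['t'],'tip cradle mm',np.round(1000*(CR.inv().apply(np.array(s['tool_pos'])-O)-[0,0,.186]),1),'F',np.round(CR.inv().apply(s['force']),2),'open',round(s['opening'],4),'q',np.round(s['q'],2));return s
E
python3 -c "
from h import *
st();im,d,W=cloud('wrist');p=camera_params('wrist')
c=W-O;c=CR.inv().apply(c.reshape(-1,3)).reshape(c.shape)*1000
m=(abs(c[...,2]-32)<4)&(abs(c[...,1])<12)&(c[...,0]<14)&(c[...,0]>-60)
print(m.sum(),np.percentile(c[m][:,0],[1,5,95,99]))
cv2.imwrite('pics/w2.png',im)
"
```

```text
t 2.25 tip cradle mm [-51.3  -1.6  27.1] F [-0.94  0.21  0.06] open 0.0006 q [-0.41  0.04  1.95 -0.    1.15  0.94]
4174 [-43.2017038  -41.95878112   5.75901598   8.6848068 ]
```

Request:
carry_out:
  targets:
    - {"hand": 0,"x": 0.004,"y": 0,"z": 0,"ax": 0,"ay": 0,"az": 0}
    - {"hand": 0,"x": 0.007,"y": 0,"z": 0,"ax": 0,"ay": 0,"az": 0}
    - {"hand": 0,"x": 0.008,"y": 0,"z": 0,"ax": 0,"ay": 0,"az": 0}
    - {"hand": 0,"x": 0.009,"y": 0,"z": 0,"ax": 0,"ay": 0,"az": 0}

```text
t: 2.8
tool_pos: [0.4819, -0.1494, 0.2127]
orientation: [-3.123, -0.343, 0.0]
force: [-0.3, -0.1, 0.0]
opening: 0.0005
gripper_force: 0.2
```

```bash
python3 -c "
from h import *
st()"
```

```text
t 2.8 tip cradle mm [-42.7  -1.5  26.7] F [-0.33  0.02  0.05] open 0.0005 q [-0.4   0.06  1.93 -0.    1.15  0.95]
```

Request:
carry_out:
  targets:
    - {"hand": 0,"x": 0.001,"y": 0,"z": 0,"ax": 0,"ay": 0,"az": 0}
    - {"hand": 0,"x": 0.002,"y": 0,"z": 0,"ax": 0,"ay": 0,"az": 0}

```text
t: 3.05
tool_pos: [0.4831, -0.1492, 0.2126]
orientation: [-3.123, -0.343, 0.005]
force: [-9.6, -1.8, 8.0]
opening: 0.0
gripper_force: 5.3
```

```bash
python3 -c "
from h import *
st()"
```

```text
t 3.05 tip cradle mm [-41.4  -1.5  26.6] F [-9.77  0.35  8.01] open 0.0 q [-0.4   0.06  1.93 -0.    1.15  0.95]
```

Request:
carry_out:
  targets:
    - {"hand": 0,"x": -0.02,"y": 0,"z": 0,"ax": 0,"ay": 0,"az": 0}
    - {"hand": 0,"x": -0.02,"y": 0,"z": -0.05,"ax": 0,"ay": 0,"az": 0.1}
    - {"hand": 0,"x": -0.02,"y": 0,"z": -0.1,"ax": 0,"ay": 0,"az": 0.28}
    - {"hand": 0,"x": 0.02,"y": 0.01,"z": -0.1,"ax": 0,"ay": 0,"az": 0.46}
    - {"hand": 0,"x": 0.06,"y": 0.02,"z": -0.1,"ax": 0,"ay": 0,"az": 0.64}
    - {"hand": 0,"x": 0.1,"y": 0.028,"z": -0.1,"ax": 0,"ay": 0,"az": 0.82}
    - {"hand": 0,"x": 0.13,"y": 0.028,"z": -0.1,"ax": 0,"ay": 0,"az": 1.0}
    - {"hand": 0,"x": 0.13,"y": 0.028,"z": -0.1,"ax": 0,"ay": 0,"az": 1.18}

```text
t: 4.05
tool_pos: [0.6184, -0.1475, 0.3122]
orientation: [-2.782, 1.459, -0.0]
force: [-0.1, -0.0, -0.4]
opening: 0.0006
gripper_force: 0.0
```

```bash
cat >> h.py <<'E'
def plan(pts,yaw=None):
    """pts: tip targets in cradle mm -> tool-axis shifts from the present commanded (approx measured) pose"""
    s=read_state();t=CR.inv().apply(np.array(s['tool_pos'])-O)-[0,0,.186]
    for q in pts: print(np.round(toolmove(CR.apply(np.array(q)/1000-t),s),4))
E
python3 -c "
from h import *
s=st();print(R.from_rotvec(s['orientation']).as_matrix()[:,0])"
```

```text
t 4.05 tip cradle mm [ 91.1 -29.2 126.2] F [-0.08 -0.01 -0.4 ] open 0.0006 q [-0.31  0.28  1.49  0.    1.37  2.22]
[ 5.68576159e-01 -8.22630626e-01 -7.10755333e-05]
```

Request:
carry_out:
  targets:
    - {"hand": 0,"x": 0,"y": 0,"z": 0.0,"ax": 0,"ay": 0,"az": 0.17}
    - {"hand": 0,"x": 0,"y": 0,"z": 0.04,"ax": 0,"ay": 0,"az": 0.17}
    - {"hand": 0,"x": 0,"y": 0,"z": 0.08,"ax": 0,"ay": 0,"az": 0.17}
    - {"hand": 0,"x": 0,"y": 0,"z": 0.08,"ax": 0,"ay": 0,"az": 0.17}

```text
t: 4.55
tool_pos: [0.6149, -0.1474, 0.2285]
orientation: [2.651, -1.683, -0.012]
force: [0.0, 0.3, 0.6]
opening: 0.0005
gripper_force: 0.0
```

```bash
cat >> h.py <<'E'
def armtip(th,s=80,gap=0):
    """tip centre touching the arm's rear edge at angle th; finger box 7.5 x 17.5 half, at present yaw"""
    st_=read_state();M=CR.inv().as_matrix()@R.from_rotvec(st_['orientation']).as_matrix()
    a=np.array([np.sin(th),np.cos(th),0]);n=np.array([np.cos(th),-np.sin(th),0])
    h=7.5*abs(n@M[:,0])+17.5*abs(n@M[:,1])
    return np.array([0,-36,0])+s*a+(12+h+gap)*n+[0,0,46]
E
python3 -c "
from h import *
s=st();print(R.from_rotvec(s['orientation']).as_matrix()[:,0])
th=[1.03,.97,.9,.82,.74,.66,.58,.5];P=[armtip(t) for t in th];print(np.round(P,1));plan(P)
im,d,W=cloud('wrist');cv2.imwrite('pics/w3.png',im)"
```

```text
t 4.55 tip cradle mm [ 87.6 -28.4  42.5] F [0.07 0.31 0.64] open 0.0005 q [-0.32  0.36  1.55  0.    1.24  2.39]
[ 0.42550814 -0.9049378  -0.00551331]
[[ 81.3 -15.9  46. ]
 [ 80.4 -11.8  46. ]
 [ 79.1  -6.9  46. ]
 [ 77.1  -1.4  46. ]
 [ 74.7   4.1  46. ]
 [ 71.9   9.5  46. ]
 [ 68.6  14.7  46. ]
 [ 64.8  19.8  46. ]]
[-0.0135  0.0035 -0.0034]
[-0.0178  0.0034 -0.0034]
[-0.0228  0.0037 -0.0033]
[-0.0286  0.0043 -0.0033]
[-0.0345  0.0054 -0.0033]
[-0.0404  0.007  -0.0032]
[-0.0462  0.0091 -0.0032]
[-0.052   0.0117 -0.0031]
```

View pics/w3.png

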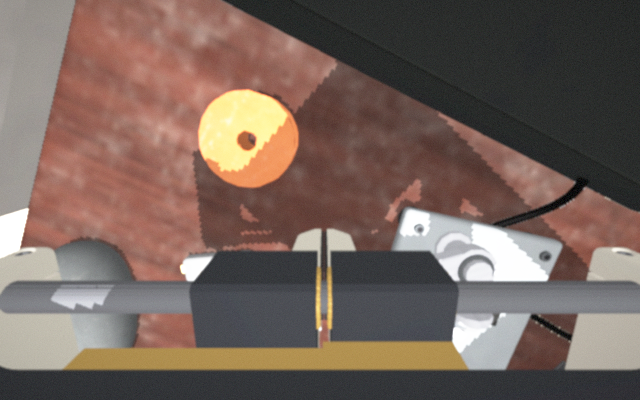

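Request:
carry_out:
  targets:
    - {"hand": 0,"x": -0.01,"y": 0.0035,"z": -0.0035,"ax": 0,"ay": 0,"az": 0}
    - {"hand": 0,"x": -0.0155,"y": 0.0035,"z": -0.0035,"ax": 0,"ay": 0,"az": 0}
    - {"hand": 0,"x": -0.021,"y": 0.0035,"z": -0.0035,"ax": 0,"ay": 0,"az": 0}
    - {"hand": 0,"x": -0.027,"y": 0.004,"z": -0.0035,"ax": 0,"ay": 0,"az": 0}
    - {"hand": 0,"x": -0.033,"y": 0.005,"z": -0.0035,"ax": 0,"ay": 0,"az": 0}
    - {"hand": 0,"x": -0.039,"y": 0.0065,"z": -0.0035,"ax": 0,"ay": 0,"az": 0}
    - {"hand": 0,"x": -0.045,"y": 0.0085,"z": -0.0035,"ax": 0,"ay": 0,"az": 0}
    - {"hand": 0,"x": -0.051,"y": 0.011,"z": -0.0035,"ax": 0,"ay": 0,"az": 0}

```text
t: 5.6
tool_pos: [0.586, -0.1073, 0.2383]
orientation: [-2.652, 1.684, -0.008]
force: [2.8, -6.1, 3.0]
opening: 0.0009
gripper_force: 2.8
```

```bash
python3 -c "
from h import *
s=st()
th=[.5,.44,.37,.3,.23,.16,.1,.05,0];P=[armtip(t) for t in th];print(np.round(P,1));plan(P)"
```

```text
t 5.6 tip cradle mm [68.1 17.  52.3] F [ 1.39 -6.6   3.03] open 0.0009 q [-0.27  0.25  1.66 -0.    1.22  2.44]
[[64.8 19.8 46. ]
 [61.6 23.4 46. ]
 [57.6 27.5 46. ]
 [53.2 31.3 46. ]
 [48.4 34.8 46. ]
 [43.4 38.  46. ]
 [38.8 40.5 46. ]
 [34.8 42.4 46. ]
 [30.7 44.  46. ]]
[-0.0034  0.0027  0.0063]
[-0.0077  0.005   0.0063]
[-0.0125  0.008   0.0063]
[-0.0172  0.0115  0.0062]
[-0.0217  0.0153  0.0062]
[-0.0259  0.0195  0.0062]
[-0.0294  0.0235  0.0061]
[-0.032   0.0269  0.0061]
[-0.0345  0.0306  0.0061]
```

Request:
carry_out:
  targets:
    - {"hand": 0,"x": 0.001,"y": 0,"z": 0.004,"ax": 0,"ay": 0,"az": 0}
    - {"hand": 0,"x": 0.001,"y": 0.001,"z": 0.008,"ax": 0,"ay": 0,"az": 0}
    - {"hand": 0,"x": -0.004,"y": 0.003,"z": 0.008,"ax": 0,"ay": 0,"az": 0}
    - {"hand": 0,"x": -0.009,"y": 0.006,"z": 0.008,"ax": 0,"ay": 0,"az": 0}
    - {"hand": 0,"x": -0.014,"y": 0.009,"z": 0.008,"ax": 0,"ay": 0,"az": 0}
    - {"hand": 0,"x": -0.0175,"y": 0.012,"z": 0.008,"ax": 0,"ay": 0,"az": 0}
    - {"hand": 0,"x": -0.022,"y": 0.0155,"z": 0.008,"ax": 0,"ay": 0,"az": 0}

```text
t: 6.48
tool_pos: [0.5634, -0.0947, 0.2313]
orientation: [-2.652, 1.684, -0.012]
force: [3.9, -6.2, 5.7]
opening: 0.0002
gripper_force: 3.7
```

```bash
python3 -c "
from h import *
s=st()
th=[.23,.16,.1,.05,0];P=[armtip(t) for t in th];print(np.round(P,1));plan(P)"
```

```text
t 6.475 tip cradle mm [48.7 34.3 45.3] F [ 2.49 -6.95  5.7 ] open 0.0002 q [-0.26  0.2   1.74 -0.    1.19  2.45]
[[48.4 34.8 46. ]
 [43.4 38.  46. ]
 [38.8 40.5 46. ]
 [34.8 42.4 46. ]
 [30.7 44.  46. ]]
[-0.0006  0.0002 -0.0007]
[-0.0048  0.0044 -0.0007]
[-0.0082  0.0083 -0.0008]
[-0.0109  0.0118 -0.0008]
[-0.0134  0.0155 -0.0008]
```

```bash
python3 -c "
from h import *
im,d,W=cloud('top');a=cv2.resize(im[110:210,250:350],None,fx=4,fy=4,interpolation=cv2.INTER_CUBIC)
im2,d2,W2=cloud('scene');c=im2[100:300,250:450]
b=cv2.resize(c,(400,400),interpolation=cv2.INTER_CUBIC);cv2.imwrite('pics/t4.png',np.hstack([a,b]))"
```

```text
(no output)
```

View pics/t4.png

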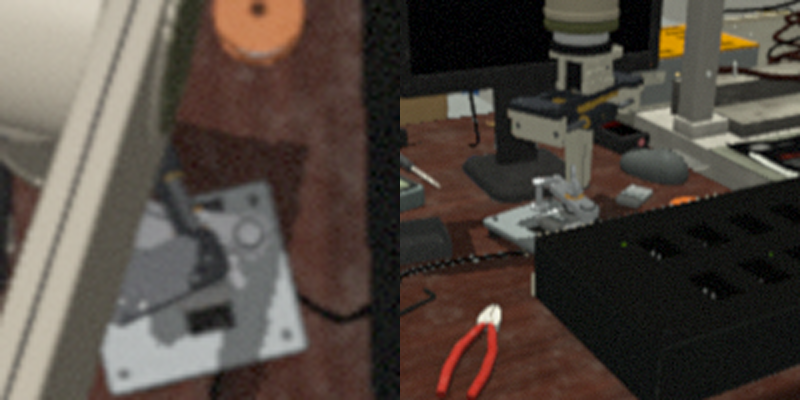

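```bash
cat >> h.py <<'E'
def armscan(n='scene'):
    im,d,W=cloud(n);c=CR.inv().apply((W-O).reshape(-1,3))*1000;c=c[~np.isnan(c[:,0])]
    k=c[(abs(c[:,2]-52)<5)&(np.hypot(c[:,0],c[:,1]+36)<110)&(np.hypot(c[:,0],c[:,1]+36)>14)]
    w=c[(c[:,2]>64)&(c[:,2]<92)&(np.hypot(c[:,0],c[:,1]+36)<75)]
    return k,w,c
E
python3 -c "
from h import *
k,w,c=armscan()
H=np.zeros((16,26),int)
for x,y,_ in k:
    i,j=int((y+40)//7),int((x+40)//7)
    if 0<=i<16 and 0<=j<26:H[i,j]+=1
print('cols x from -40 step7; rows y from -40 step7');print('\n'.join('%4d '%(7*i-40)+' '.join('%2d'%v for v in r) for i,r in enumerate(H)))
print(len(w),np.round(w[np.argsort(w[:,2])][::max(1,len(w)//25)]))"
```

```text
cols x from -40 step7; rows y from -40 step7
 -40  0  0  0  0  0  0  0  0  0  0  0  0  0  0  0  0  0  0  0  0  0  0  0  0  0  0
 -33  0  0  0  0  0  0  0  0  0  0  0  0  0  0  0  0  0  0  0  0  0  0  0  0  0  0
 -26  0  0  0  0  2  2  2  1  1  0  0  0  0  0  0  0  0  0  0  0  0  0  0  0  0  0
 -19  0  0  0  0  0  6  3  4  1  0  0  0  0  0  0  0  0  0  0  0  0  0  0  0  0  0
 -12  0  0  0  0  1  5  5  2  3  0  0  0  0  0  0  0  0  0  0  0  0  0  0  0  0  0
  -5  0  0  0  0  0  4  3  1  2  0  0  0  0  0  0  0  0  0  0  0  0  0  0  0  0  0
   2  0  0  0  0  0  3  6  0  0  0  0  0  0  0  0  0  0  0  0  0  0  0  0  0  0  0
   9  0  0  0  0  0  0  6  1  0  0  0  0  0  0  0  0  0  0  0  0  0  0  0  0  0  0
  16  0  0  0  0  0  0  3  2  0  0  0  1  1  0  0  0  0  0  0  0  0  0  0  0  0  0
  23  0  0  0  0  0  0  5  4  4  2  0  0  3  7  6  0  0  0  0  0  0  0  0  0  0  0
  30  0  0  0  0  0  0  0  3  2  4  7  0  0  0  0  0  0  0  0  0  0  0  0  0  0  0
  37  0  0  0  0  0  0  0  5  4  2  1  0  0  0  0  0  0  0  0  0  0  0  0  0  0  0
  44  0  0  0  0  1  7  3  1  0  0  4  0  0  0  0  0  0  0  0  0  0  0  0  0  0  0
  51  0  0  0  0  0  3  0  0  4  7  6  2  0  0  0  0  0  0  0  0  0  0  0  0  0  0
  58  0  0  0  0  0  1  0  0  2  2  1  1  0  0  0  0  0  0  0  0  0  0  0  0  0  0
  65  0  0  0  0  0  0  0  0  0  0  0  0  0  0  0  0  0  0  0  0  0  0  0  0  0  0
103 [[  14.   -7.   64.]
 [ -10.  -26.   67.]
 [   3.   -1.   67.]
 [   5.   -3.   68.]
 [  38.   22.   69.]
 [ -11.  -27.   70.]
 [   6.   -5.   71.]
 [ -25. -105.   72.]
 [  -9. -107.   73.]
 [ -18. -107.   73.]
 [   0. -110.   73.]
 [ -32. -103.   74.]
 [ -10.  -26.   74.]
 [  20.    7.   76.]
 [ -10.  -29.   78.]
 [  -9.  -25.   79.]
 [  -5.  -23.   79.]
 [  20.   11.   80.]
 [  42.   23.   81.]
 [  25.   16.   82.]
 [  26.   14.   83.]
 [  -5.  -20.   84.]
 [  36.   25.   85.]
 [  36.   25.   87.]
 [  33.   29.   89.]
 [  34.   23.   91.]]
```

Request:
carry_out:
  targets:
    - {"hand": 0,"x": -0.0015,"y": 0.004,"z": 0,"ax": 0,"ay": 0,"az": 0}
    - {"hand": 0,"x": -0.005,"y": 0.008,"z": 0,"ax": 0,"ay": 0,"az": 0}
    - {"hand": 0,"x": -0.0075,"y": 0.011,"z": 0,"ax": 0,"ay": 0,"az": 0}

```text
t: 7.0
tool_pos: [0.5503, -0.0916, 0.2311]
orientation: [-2.651, 1.682, -0.011]
force: [4.6, -3.3, 5.4]
opening: 0.0002
gripper_force: 3.4
```

```bash
python3 -c "
from h import *
s=st()
th=[.1,.05,0,-.03];P=[armtip(t,77) for t in th];print(np.round(P,1));plan(P)"
```

```text
t 7.0 tip cradle mm [36.7 40.2 45.1] F [ 3.82 -4.18  5.44] open 0.0002 q [-0.26  0.17  1.78 -0.    1.19  2.45]
[[38.5 37.5 46. ]
 [34.7 39.4 46. ]
 [30.7 41.  46. ]
 [28.3 41.9 46. ]]
[ 0.003  -0.0012 -0.0009]
[ 0.0003  0.0021 -0.0009]
[-0.0021  0.0056 -0.0009]
[-0.0035  0.0078 -0.001 ]
```

Request:
carry_out:
  targets:
    - {"hand": 0,"x": -0.0005,"y": 0.003,"z": 0,"ax": 0,"ay": 0,"az": 0}
    - {"hand": 0,"x": -0.001,"y": 0.005,"z": 0,"ax": 0,"ay": 0,"az": 0}

```text
t: 7.25
tool_pos: [0.5454, -0.092, 0.2311]
orientation: [-2.649, 1.681, -0.009]
force: [5.5, 4.0, 5.7]
opening: 0.0005
gripper_force: 4.9
```

```bash
python3 -c "
from h import *
s=st();k,w,c=armscan()
e=k[(k[:,1]>25)&(k[:,1]<70)];print(np.round(np.percentile(e[:,0],[5,25,50,75,95])),np.round(w[(abs(w[:,0])<40)&(w[:,1]>-50)].mean(0)))"
```

```text
t 7.25 tip cradle mm [31.8 40.7 45.1] F [6.24 2.7  5.71] open 0.0005 q [-0.26  0.16  1.79  0.    1.19  2.44]
[-5. -3.  5. 17. 25.] [ 8.  8. 76.]
```

Request:
carry_out:
  targets:
    - {"hand": 0,"x": -0.0003,"y": 0.001,"z": 0,"ax": 0,"ay": 0,"az": 0}
    - {"hand": 0,"x": -0.0003,"y": 0.0015,"z": 0,"ax": 0,"ay": 0,"az": 0}

```text
t: 7.55
tool_pos: [0.544, -0.0921, 0.231]
orientation: [-2.649, 1.681, -0.009]
force: [5.7, 3.9, 6.9]
opening: 0.0007
gripper_force: 5.1
```

```bash
python3 -c "
from h import *
s=st()"
```

```text
t 7.55 tip cradle mm [30.4 41.  45. ] F [6.39 2.58 6.86] open 0.0007 q [-0.26  0.15  1.79  0.    1.19  2.44]
```

Request:
carry_out:
  targets:
    - {"hand": 0,"x": -0.0003,"y": 0.001,"z": 0,"ax": 0,"ay": 0,"az": 0}
    - {"hand": 0,"x": -0.0005,"y": 0.002,"z": 0,"ax": 0,"ay": 0,"az": 0}

```text
t: 7.8
tool_pos: [0.542, -0.0924, 0.231]
orientation: [-2.649, 1.681, -0.008]
force: [4.8, 5.1, 7.0]
opening: 0.0004
gripper_force: 5.1
```

```bash
python3 -c "
from h import *
s=st()"
```

```text
t 7.8 tip cradle mm [28.4 41.1 45. ] F [5.83 3.95 7.  ] open 0.0004 q [-0.26  0.15  1.8   0.    1.19  2.44]
```

Request:
carry_out:
  targets:
    - {"hand": 0,"x": -0.0003,"y": 0.001,"z": 0,"ax": 0,"ay": 0,"az": 0}
    - {"hand": 0,"x": -0.0005,"y": 0.002,"z": 0,"ax": 0,"ay": 0,"az": 0}

```text
t: 8.05
tool_pos: [0.5399, -0.0927, 0.2309]
orientation: [-2.649, 1.681, -0.008]
force: [7.6, 6.6, 6.2]
opening: 0.0003
gripper_force: 5.8
```

```bash
python3 -c "
from h import *
s=st()"
```

```text
t 8.05 tip cradle mm [26.3 41.3 44.9] F [8.89 4.79 6.17] open 0.0003 q [-0.26  0.14  1.81  0.    1.19  2.44]
```

Request:
carry_out:
  targets:
    - {"hand": 0,"x": -0.0002,"y": 0.0007,"z": 0,"ax": 0,"ay": 0,"az": 0}
    - {"hand": 0,"x": -0.0002,"y": 0.0007,"z": 0,"ax": 0,"ay": 0,"az": 0}

```text
t: 8.3
tool_pos: [0.5395, -0.0927, 0.2311]
orientation: [-2.648, 1.681, -0.01]
force: [7.9, 6.1, 5.1]
opening: 0.0003
gripper_force: 5.7
```

```bash
python3 -c "
from h import *
s=st()"
```

```text
t 8.3 tip cradle mm [25.9 41.3 45.1] F [8.99 4.26 5.11] open 0.0003 q [-0.26  0.14  1.81  0.    1.19  2.44]
```

Request:
carry_out:
  targets:
    - {"hand": 0,"x": -0.0003,"y": 0.001,"z": 0,"ax": 0,"ay": 0,"az": 0}
    - {"hand": 0,"x": -0.0003,"y": 0.0015,"z": 0,"ax": 0,"ay": 0,"az": 0}

```text
t: 8.55
tool_pos: [0.5387, -0.093, 0.2314]
orientation: [-2.647, 1.68, -0.012]
force: [12.0, 7.1, 2.6]
opening: 0.0006
gripper_force: 6.7
```

```bash
python3 -c "
from h import *
s=st()"
```

```text
t 8.55 tip cradle mm [25.  41.3 45.4] F [13.21  4.38  2.58] open 0.0006 q [-0.27  0.14  1.81  0.    1.18  2.43]
```

Request:
carry_out:
  targets:
    - {"hand": 0,"x": 0,"y": -0.02,"z": 0,"ax": 0,"ay": 0,"az": 0}
    - {"hand": 0,"x": 0.01,"y": -0.02,"z": -0.05,"ax": 0,"ay": 0,"az": 0}
    - {"hand": 0,"x": 0.04,"y": -0.02,"z": -0.09,"ax": 0,"ay": 0,"az": 0}
    - {"hand": 0,"x": 0.04,"y": -0.02,"z": -0.09,"ax": 0,"ay": 0,"az": 0}

```text
t: 9.05
tool_pos: [0.573, -0.1232, 0.3235]
orientation: [-2.65, 1.684, -0.014]
force: [0.4, -0.6, -0.7]
opening: 0.0005
gripper_force: 0.0
```

```bash
python3 -c "
from h import *
st();p=camera_params('wrist');im,d,W=cloud('wrist');np.savez('w5.npz',im=im,d=d,W=W,pos=p['position'],rot=rot(p['rotation']))
cv2.imwrite('pics/w5.png',im)"
```

```text
t 9.05 tip cradle mm [ 51.9   4.3 137.5] F [ 0.25 -0.68 -0.69] open 0.0005 q [-0.3   0.14  1.63 -0.    1.36  2.4 ]
```

View pics/w5.png

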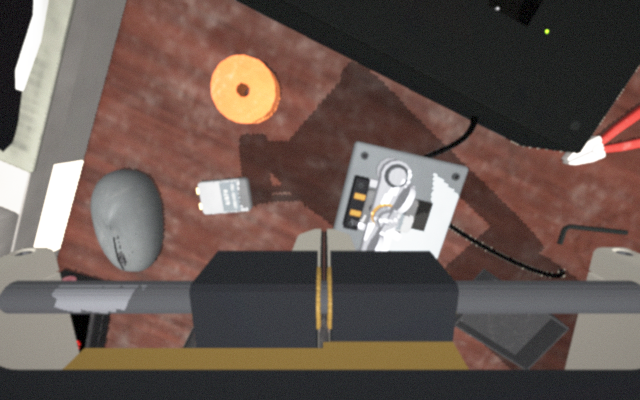

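Request:
carry_out:
  targets:
    - {"hand": 0,"x": -0.048,"y": 0.042,"z": 0,"ax": 0,"ay": 0,"az": 0}
    - {"hand": 0,"x": -0.048,"y": 0.042,"z": 0,"ax": 0,"ay": 0,"az": 0}
    - {"hand": 0,"x": -0.048,"y": 0.042,"z": 0,"ax": 0,"ay": 0,"az": 0}

```text
t: 9.48
tool_pos: [0.5122, -0.0956, 0.3176]
orientation: [-2.653, 1.683, 0.001]
force: [1.0, -0.9, 0.5]
opening: 0.0011
gripper_force: 0.0
```

```bash
python3 -c "
from h import *
st();p=camera_params('wrist');im,d,W=cloud('wrist');np.savez('w6.npz',im=im,d=d,W=W,pos=p['position'],rot=rot(p['rotation']))
cv2.imwrite('pics/w6.png',cv2.resize(im[80:280,190:450],None,fx=3,fy=3,interpolation=cv2.INTER_CUBIC))
c=CR.inv().apply((W-O).reshape(-1,3))*1000;c=c.reshape(W.shape);np.save('c6.npy',c)
k=(np.hypot(c[...,0],c[...,1])<40)&(c[...,2]>72)&(c[...,2]<95);q=c[k];print(len(q),q.mean(0));x,y=q[:,0],q[:,1]
U,S,V=np.linalg.svd((q-q.mean(0))[:,:2],full_matrices=False);print('wing line',V[0],np.degrees(np.arctan2(V[0][1],V[0][0])),'zmax',np.percentile(q[:,2],[50,95,99]))
h=(np.hypot(c[...,0],c[...,1])<5);print('hub z',np.median(c[h][:,2]),h.sum())
a=(abs(c[...,2]-53)<4)&(c[...,1]>20)&(c[...,1]<34)&(abs(c[...,0])<40);print('arm x range at y20-34',np.percentile(c[a][:,0],[3,50,97]))
"
```

```text
t 9.475 tip cradle mm [ -1.4  44.5 131.6] F [ 0.74 -1.08  0.47] open 0.0011 q [-0.28 -0.02  1.81  0.    1.36  2.42]
567 [-1.03164825e-02 -1.80455823e+00  8.00919449e+01]
wing line [0.27675081 0.96094172] 73.93362174778832 zmax [81.62045273 84.5565643  85.27463694]
hub z 69.09316075655065 143
arm x range at y20-34 [-11.0399397   -3.27508412  11.75811455]
```

View pics/w6.png

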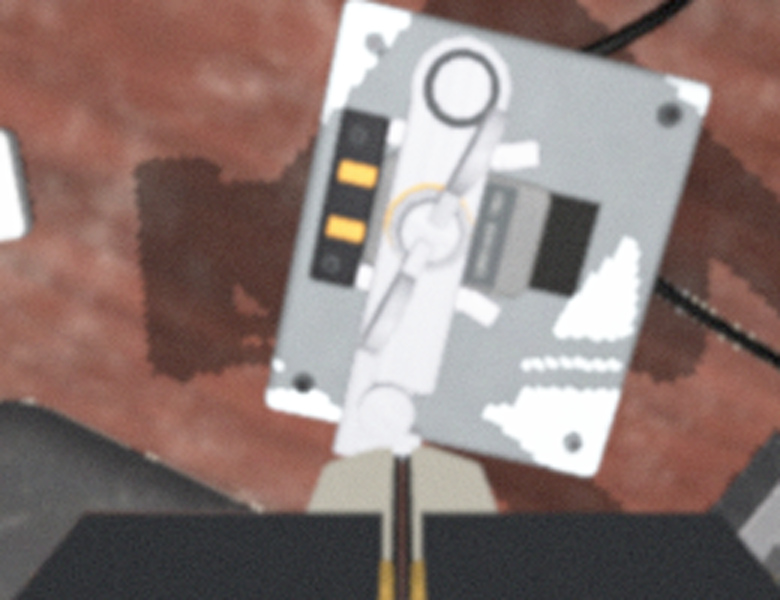

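```bash
cat >> h.py <<'E'
def ctr(phi,M,gap=0,z=73):
    def ke(p):
        e=np.array([np.cos(p),np.sin(p)]);m=np.array([-e[1],e[0]])
        K=[a*7.5*M[:2,0]+b*12*M[:2,1] for a in(1,-1) for b in(1,-1)];k=min(K,key=lambda k:k@m);return k@e,-(k@m),e,m
    p=np.radians(phi);_,h,e,m=ke(p);s=np.mean([ke(p+x)[0] for x in np.linspace(-.35,.35,15)])
    return np.append((22-.6*s)*e+(2.5+h+gap)*m,z)
def strokes(phi0,phis,z=73,gap=7,lift=95):
    s=read_state();M=(CR.inv()*R.from_rotvec(s['orientation'])).as_matrix();t=(CR.inv().apply(np.array(s['tool_pos'])-O)-[0,0,.186])*1000
    b=ctr(phi0,M,gap,z);P=[[t[0],t[1],lift],[b[0],b[1],lift],b]+[ctr(f,M,0,z) for f in phis];print(np.round(P,1).tolist());plan(P)
E
python3 -c "
from h import *
st();strokes(74,[64,38,12,-14,-40,-66])"
```

```text
t 9.525 tip cradle mm [ -0.7  43.9 132.5] F [0.39 0.05 0.1 ] open 0.0008 q [-0.28 -0.02  1.81  0.    1.36  2.42]
[[-0.7, 43.9, 95.0], [-16.5, 28.1, 95.0], [-16.5, 28.1, 73.0], [-5.7, 26.2, 73.0], [4.9, 22.1, 73.0], [19.8, 14.6, 73.0], [29.1, 7.8, 73.0], [28.1, -1.9, 73.0], [23.1, -13.2, 73.0]]
[-0.      0.      0.0375]
[0.0119 0.0189 0.0375]
[0.0119 0.0189 0.0595]
[0.0162 0.0088 0.0595]
[ 0.0224 -0.0007  0.0595]
[ 0.0331 -0.0135  0.0595]
[ 0.0417 -0.0211  0.0595]
[ 0.051  -0.018   0.0595]
[ 0.0609 -0.0106  0.0595]
```

Request:
carry_out:
  targets:
    - {"hand": 0,"x": 0.012,"y": 0.019,"z": 0.03,"ax": 0,"ay": 0,"az": 0}
    - {"hand": 0,"x": 0.012,"y": 0.019,"z": 0.0595,"ax": 0,"ay": 0,"az": 0}
    - {"hand": 0,"x": 0.0162,"y": 0.0088,"z": 0.0595,"ax": 0,"ay": 0,"az": 0}
    - {"hand": 0,"x": 0.0224,"y": -0.0007,"z": 0.0595,"ax": 0,"ay": 0,"az": 0}
    - {"hand": 0,"x": 0.0331,"y": -0.0135,"z": 0.0595,"ax": 0,"ay": 0,"az": 0}
    - {"hand": 0,"x": 0.0417,"y": -0.0211,"z": 0.0595,"ax": 0,"ay": 0,"az": 0}
    - {"hand": 0,"x": 0.051,"y": -0.018,"z": 0.0595,"ax": 0,"ay": 0,"az": 0}
    - {"hand": 0,"x": 0.0609,"y": -0.0106,"z": 0.0595,"ax": 0,"ay": 0,"az": 0}

```text
t: 10.52
tool_pos: [0.5486, -0.1474, 0.2593]
orientation: [-2.653, 1.683, -0.002]
force: [0.9, 1.4, -0.1]
opening: 0.0004
gripper_force: 0.8
```

```bash
cat >> h.py <<'E'
def wing(n='scene'):
    im,d,W=cloud(n);c=CR.inv().apply((W-O).reshape(-1,3))*1000
    k=(np.hypot(c[:,0],c[:,1])<38)&(c[:,2]>68)&(c[:,2]<90);return c[k]
E
python3 -c "
from h import *
s=st();M=(CR.inv()*R.from_rotvec(s['orientation'])).as_matrix();t=(CR.inv().apply(np.array(s['tool_pos'])-O)-[0,0,.186])*1000
q=wing();L=(q-t)@M;f=(abs(L[:,0])<12)&(abs(L[:,1])<19)
print(np.round(q[~f][::3]),f.sum())"
```

```text
t 10.525 tip cradle mm [ 22.9 -14.   73.3] F [ 1.22  1.18 -0.09] open 0.0004 q [-0.35  0.16  1.73  0.    1.25  2.35]
[[ -4.  27.  81.]
 [ -9.  25.  80.]
 [ -6.  18.  82.]
 [ -7.  27.  77.]
 [ -4.  20.  78.]
 [ -9.  28.  74.]
 [ -5.  22.  75.]
 [ -3.  13.  78.]
 [ -7.  30.  71.]
 [ -6.  21.  73.]
 [ -4.  12.  75.]
 [-10.  28.  69.]
 [ -4.  22.  70.]
 [ -4.  12.  73.]
 [  5. -23.  82.]
 [ -5.  14.  70.]
 [ -0.   9.  70.]
 [ -4.   6.  70.]
 [  3. -15.  75.]
 [  2.  -5.  69.]
 [  3. -15.  72.]
 [  7. -31.  76.]
 [  1. -13.  70.]
 [  5. -23.  69.]
 [  6. -29.  68.]] 73
```

```bash
python3 -c "
from h import *
st();strokes(104,[86,58,30,2,-26],z=71.5)"
```

```text
t 10.575 tip cradle mm [ 22.  -15.3  73.3] F [ 0.14 -0.78 -0.26] open 0.0005 q [-0.36  0.16  1.73 -0.    1.25  2.35]
[[22.0, -15.3, 95.0], [-26.3, 16.0, 95.0], [-26.3, 16.0, 71.5], [-14.5, 24.1, 71.5], [-3.1, 25.8, 71.5], [8.6, 20.2, 71.5], [23.8, 12.9, 71.5], [29.2, 3.4, 71.5]]
[ 0.     -0.     -0.0217]
[-0.0411  0.0403 -0.0218]
[-0.0411  0.0403  0.0017]
[-0.0464  0.027   0.0017]
[-0.0455  0.0156  0.0017]
[-0.0376  0.0053  0.0017]
[-0.0271 -0.0079  0.0017]
[-0.0166 -0.0111  0.0017]
```

Request:
carry_out:
  targets:
    - {"hand": 0,"x": 0,"y": 0,"z": -0.028,"ax": 0,"ay": 0,"az": 0}
    - {"hand": 0,"x": -0.0411,"y": 0.0403,"z": -0.026,"ax": 0,"ay": 0,"az": 0}
    - {"hand": 0,"x": -0.0411,"y": 0.0403,"z": 0.0017,"ax": 0,"ay": 0,"az": 0}
    - {"hand": 0,"x": -0.0464,"y": 0.027,"z": 0.0017,"ax": 0,"ay": 0,"az": 0}
    - {"hand": 0,"x": -0.0455,"y": 0.0156,"z": 0.0017,"ax": 0,"ay": 0,"az": 0}
    - {"hand": 0,"x": -0.0376,"y": 0.0053,"z": 0.0017,"ax": 0,"ay": 0,"az": 0}
    - {"hand": 0,"x": -0.0271,"y": -0.0079,"z": 0.0017,"ax": 0,"ay": 0,"az": 0}
    - {"hand": 0,"x": -0.0166,"y": -0.0111,"z": 0.0017,"ax": 0,"ay": 0,"az": 0}

```text
t: 11.58
tool_pos: [0.5528, -0.1271, 0.2574]
orientation: [-2.653, 1.682, -0.0]
force: [-0.7, 2.2, 0.1]
opening: 0.0004
gripper_force: 1.0
```

```bash
cat >> h.py <<'E'
def wangle():
    s=st();M=(CR.inv()*R.from_rotvec(s['orientation'])).as_matrix();t=(CR.inv().apply(np.array(s['tool_pos'])-O)-[0,0,.186])*1000
    q=wing();L=(q-t)@M;q=q[~((abs(L[:,0])<11)&(abs(L[:,1])<19))];q=q[(np.hypot(q[:,0],q[:,1])>11)]
    a=np.degrees(np.arctan2(q[:,1],q[:,0]));z2=np.exp(2j*np.radians(a));print('line',np.degrees(np.angle(z2.mean()))/2,abs(z2.mean()),len(q));print('angles',np.round(np.percentile(a,[5,20,35,50,65,80,95])),'ztop',np.percentile(q[:,2],[95,99]));return t
E
python3 -c "
from h import *
wangle()"
```

```text
t 11.575 tip cradle mm [31.4  4.9 71.4] F [-0.2   2.33  0.11] open 0.0004 q [-0.32  0.16  1.73  0.    1.25  2.38]
line -28.040197304443698 0.9863102088076734 83
angles [-33. -31. -27. 146. 152. 154. 158.] ztop [80.13309241 81.71670214]
```

```bash
python3 -c "
from h import *
st();strokes(152,[134,106,78,50,22],z=70)"
```

```text
t 11.625 tip cradle mm [31.5  3.8 71.6] F [ 1.39  0.38 -0.91] open 0.0007 q [-0.32  0.16  1.73  0.    1.25  2.38]
[[31.5, 3.8, 95.0], [-32.4, -8.8, 95.0], [-32.4, -8.8, 70.0], [-27.2, 4.2, 70.0], [-20.3, 16.6, 70.0], [-11.4, 26.0, 70.0], [0.2, 24.7, 70.0], [13.7, 18.3, 70.0]]
[ 0.     -0.     -0.0234]
[-0.0017  0.0651 -0.0235]
[-0.0017  0.0651  0.0015]
[-0.0133  0.0572  0.0015]
[-0.0239  0.0477  0.0015]
[-0.0311  0.0369  0.0015]
[-0.0273  0.0259  0.0015]
[-0.0181  0.0141  0.0015]
```

Request:
carry_out:
  targets:
    - {"hand": 0,"x": 0,"y": 0.006,"z": -0.03,"ax": 0,"ay": 0,"az": 0}
    - {"hand": 0,"x": -0.0017,"y": 0.0651,"z": -0.026,"ax": 0,"ay": 0,"az": 0}
    - {"hand": 0,"x": -0.0017,"y": 0.0651,"z": 0.0015,"ax": 0,"ay": 0,"az": 0}
    - {"hand": 0,"x": -0.0133,"y": 0.0572,"z": 0.0015,"ax": 0,"ay": 0,"az": 0}
    - {"hand": 0,"x": -0.0239,"y": 0.0477,"z": 0.0015,"ax": 0,"ay": 0,"az": 0}
    - {"hand": 0,"x": -0.0311,"y": 0.0369,"z": 0.0015,"ax": 0,"ay": 0,"az": 0}
    - {"hand": 0,"x": -0.0273,"y": 0.0259,"z": 0.0015,"ax": 0,"ay": 0,"az": 0}
    - {"hand": 0,"x": -0.0181,"y": 0.0141,"z": 0.0015,"ax": 0,"ay": 0,"az": 0}

```text
t: 12.62
tool_pos: [0.5318, -0.1158, 0.2558]
orientation: [-2.653, 1.681, 0.0]
force: [-2.0, 0.3, -0.3]
opening: 0.0001
gripper_force: 0.7
```

```bash
python3 -c "
from h import *
wangle()"
```

```text
t 12.625 tip cradle mm [13.3 20.5 69.8] F [-1.91  0.73 -0.31] open 0.0001 q [-0.31  0.1   1.8   0.    1.24  2.39]
line 22.409774422434833 0.9766938138889615 54
angles [-159. -154. -150.   10.   16.   19.   25.] ztop [80.62329305 85.90833848]
```

```bash
python3 -c "
from h import *
st();strokes(202,[185,160,135,110,92],z=69)"
```

```text
t 12.675 tip cradle mm [14.5 19.6 70.1] F [-0.95  1.88 -0.81] open 0.0006 q [-0.31  0.11  1.79  0.    1.24  2.39]
[[14.5, 19.6, 95.0], [-11.1, -24.8, 95.0], [-11.1, -24.8, 69.0], [-22.5, -13.6, 69.0], [-29.2, -5.6, 69.0], [-27.4, 3.8, 69.0], [-21.8, 15.0, 69.0], [-16.5, 22.1, 69.0]]
[ 0.     -0.     -0.0249]
[ 0.0377  0.0347 -0.0249]
[0.0377 0.0347 0.0011]
[0.0242 0.0434 0.0011]
[0.015  0.0482 0.0011]
[0.0062 0.0443 0.0011]
[-0.0034  0.0364  0.0011]
[-0.0092  0.0296  0.0011]
```

Request:
carry_out:
  targets:
    - {"hand": 0,"x": 0,"y": 0,"z": -0.028,"ax": 0,"ay": 0,"az": 0}
    - {"hand": 0,"x": 0.0377,"y": 0.0347,"z": -0.026,"ax": 0,"ay": 0,"az": 0}
    - {"hand": 0,"x": 0.0377,"y": 0.0347,"z": 0.0011,"ax": 0,"ay": 0,"az": 0}
    - {"hand": 0,"x": 0.0242,"y": 0.0434,"z": 0.0011,"ax": 0,"ay": 0,"az": 0}
    - {"hand": 0,"x": 0.015,"y": 0.0482,"z": 0.0011,"ax": 0,"ay": 0,"az": 0}
    - {"hand": 0,"x": 0.0062,"y": 0.0443,"z": 0.0011,"ax": 0,"ay": 0,"az": 0}
    - {"hand": 0,"x": -0.0034,"y": 0.0364,"z": 0.0011,"ax": 0,"ay": 0,"az": 0}
    - {"hand": 0,"x": -0.0092,"y": 0.0296,"z": 0.0011,"ax": 0,"ay": 0,"az": 0}

```text
t: 13.68
tool_pos: [0.5003, -0.12, 0.2547]
orientation: [2.653, -1.683, 0.0]
force: [-2.0, -2.1, -0.5]
opening: 0.0004
gripper_force: 1.1
```

```bash
python3 -c "
from h import *
wangle();strokes(92,[80,65,50,40,30,20,10,0],z=68)"
```

```text
t 13.675 tip cradle mm [-18.3  23.2  68.7] F [-2.39 -1.59 -0.53] open 0.0004 q [-0.33  0.03  1.88 -0.    1.23  2.37]
line -85.30962599192277 0.9160261752925563 48
angles [-91. -88. -86. -84. -80.  78. 116.] ztop [78.72728104 82.67085392]
[[-17.9, 23.9, 95.0], [-23.5, 21.8, 95.0], [-23.5, 21.8, 68.0], [-12.2, 25.8, 68.0], [-6.1, 26.2, 68.0], [0.2, 24.7, 68.0], [4.2, 22.6, 68.0], [8.6, 20.2, 68.0], [15.2, 17.7, 68.0], [20.0, 14.3, 68.0], [25.0, 12.5, 68.0]]
[-0.     -0.     -0.0264]
[ 0.0007  0.0059 -0.0264]
[0.0008 0.0059 0.0006]
[-0.0007 -0.006   0.0006]
[ 0.0003 -0.012   0.0006]
[ 0.0032 -0.0178  0.0006]
[ 0.006  -0.0213  0.0006]
[ 0.0094 -0.025   0.0006]
[ 0.0133 -0.0309  0.0006]
[ 0.0177 -0.0349  0.0006]
[ 0.0206 -0.0393  0.0006]
```

Request:
carry_out:
  targets:
    - {"hand": 0,"x": -0.0007,"y": -0.006,"z": 0.0006,"ax": 0,"ay": 0,"az": 0}
    - {"hand": 0,"x": 0.0003,"y": -0.012,"z": 0.0006,"ax": 0,"ay": 0,"az": 0}
    - {"hand": 0,"x": 0.0032,"y": -0.0178,"z": 0.0006,"ax": 0,"ay": 0,"az": 0}

```text
t: 14.1
tool_pos: [0.5177, -0.1162, 0.2535]
orientation: [2.652, -1.684, -0.001]
force: [-2.4, -0.9, 0.4]
opening: 0.0003
gripper_force: 0.9
```

```bash
python3 -c "
from h import *
wangle();strokes(50,[45,40,30,20,10,0],z=68)"
```

```text
t 14.1 tip cradle mm [-0.5 23.2 67.5] F [-2.59 -0.39  0.43] open 0.0003 q [-0.32  0.07  1.84  0.    1.23  2.38]
line 43.60482314389815 0.9826750392749054 30
angles [-136. -135. -131.   36.   36.   44.   46.] ztop [79.03630087 86.79757503]
[[0.0, 23.0, 95.0], [-5.2, 29.2, 95.0], [-5.2, 29.2, 68.0], [2.2, 23.8, 68.0], [4.2, 22.7, 68.0], [8.6, 20.2, 68.0], [15.2, 17.7, 68.0], [20.0, 14.3, 68.0], [25.0, 12.5, 68.0]]
[-0.     -0.     -0.0273]
[-0.0072  0.0037 -0.0273]
[-0.0072  0.0037 -0.0003]
[-0.0003 -0.0023 -0.0003]
[ 0.0012 -0.004  -0.0003]
[ 0.0046 -0.0077 -0.0003]
[ 0.0085 -0.0136 -0.0003]
[ 0.0129 -0.0176 -0.0003]
[ 0.0158 -0.0221 -0.0003]
```

Request:
carry_out:
  targets:
    - {"hand": 0,"x": 0.0012,"y": -0.004,"z": 0,"ax": 0,"ay": 0,"az": 0}
    - {"hand": 0,"x": 0.0046,"y": -0.0077,"z": 0,"ax": 0,"ay": 0,"az": 0}
    - {"hand": 0,"x": 0.0085,"y": -0.013,"z": 0,"ax": 0,"ay": 0,"az": 0}

```text
t: 14.52
tool_pos: [0.5331, -0.1185, 0.2538]
orientation: [-2.652, 1.684, -0.0]
force: [-1.0, 1.1, 0.1]
opening: 0.0008
gripper_force: 0.6
```

```bash
python3 -c "
from h import *
wangle();strokes(20,[15,10,5,0,-5,-10,-15,-20],z=67.5)"
```

```text
t 14.525 tip cradle mm [14.1 17.5 67.8] F [-0.74  1.32  0.08] open 0.0008 q [-0.31  0.11  1.79  0.    1.24  2.39]
line 16.495347050196205 0.9746175510917258 54
angles [-165. -159. -156.  -76.   10.   12.   18.] ztop [81.8880225  88.11430953]
[[14.6, 17.2, 95.0], [12.8, 24.3, 95.0], [12.8, 24.3, 67.5], [18.3, 15.8, 67.5], [20.0, 14.2, 67.5], [22.5, 13.6, 67.5], [25.0, 12.5, 67.5], [27.5, 10.9, 67.5], [28.8, 9.2, 67.5], [29.1, 7.4, 67.5], [29.2, 5.6, 67.5]]
[ 0.     -0.     -0.0269]
[-0.0073  0.0002 -0.0269]
[-0.0073  0.0002  0.0006]
[ 0.0023 -0.0032  0.0006]
[ 0.0041 -0.0046  0.0006]
[ 0.0053 -0.0069  0.0006]
[ 0.007  -0.0091  0.0006]
[ 0.009  -0.0111  0.0006]
[ 0.011  -0.0121  0.0006]
[ 0.0127 -0.012   0.0006]
[ 0.0145 -0.0117  0.0006]
```

Request:
carry_out:
  targets:
    - {"hand": 0,"x": 0.0023,"y": -0.0032,"z": 0,"ax": 0,"ay": 0,"az": 0}
    - {"hand": 0,"x": 0.0041,"y": -0.0046,"z": 0,"ax": 0,"ay": 0,"az": 0}
    - {"hand": 0,"x": 0.0055,"y": -0.0069,"z": 0,"ax": 0,"ay": 0,"az": 0}
    - {"hand": 0,"x": 0.007,"y": -0.0091,"z": 0,"ax": 0,"ay": 0,"az": 0}

```text
t: 15.08
tool_pos: [0.5434, -0.1205, 0.2532]
orientation: [2.652, -1.684, -0.005]
force: [-8.8, 5.0, 1.7]
opening: 0.0004
gripper_force: 3.9
```

```bash
python3 -c "
from h import *
wangle();strokes(0,[-5,-10,-15,-20,-25,-30,-40],z=67.5)"
```

```text
t 15.075 tip cradle mm [23.6 13.4 67.2] F [-7.54  6.84  1.7 ] open 0.0004 q [-0.31  0.14  1.76  0.    1.24  2.39]
line -0.3321009241850588 0.9834813292060289 58
angles [-178. -176. -173.   -9.   -3.   -1.  179.] ztop [78.50744347 80.38366446]
[[23.8, 13.4, 95.0], [25.0, 19.5, 95.0], [25.0, 19.5, 67.5], [27.5, 10.9, 67.5], [28.8, 9.2, 67.5], [29.1, 7.4, 67.5], [29.2, 5.6, 67.5], [29.2, 3.8, 67.5], [29.0, 1.9, 67.5], [28.1, -1.9, 67.5]]
[-0.0001  0.0001 -0.0278]
[-0.0057 -0.0025 -0.0278]
[-0.0056 -0.0026 -0.0003]
[ 0.0033 -0.0031 -0.0003]
[ 0.0053 -0.004  -0.0003]
[ 0.007  -0.0039 -0.0003]
[ 0.0088 -0.0036 -0.0003]
[ 0.0106 -0.0032 -0.0003]
[ 0.0124 -0.0026 -0.0004]
[ 0.016  -0.0009 -0.0004]
```

Request:
carry_out:
  targets:
    - {"hand": 0,"x": 0.001,"y": 0.0014,"z": 0,"ax": 0,"ay": 0,"az": 0}
    - {"hand": 0,"x": 0.0013,"y": 0.0014,"z": 0,"ax": 0,"ay": 0,"az": 0}

```text
t: 15.38
tool_pos: [0.543, -0.1213, 0.2533]
orientation: [-2.651, 1.682, 0.005]
force: [-4.5, 10.5, 1.5]
opening: 0.0004
gripper_force: 5.6
```

```bash
python3 -c "
from h import *
wangle()"
```

```text
t 15.375 tip cradle mm [23.1 12.7 67.3] F [-2.13 11.25  1.47] open 0.0004 q [-0.31  0.14  1.76  0.    1.24  2.39]
line -0.13224870634466215 0.9785003793151784 58
angles [-178. -176. -173.  -12.   -7.   -3.  176.] ztop [78.14978383 79.14352729]
```

Request:
carry_out:
  targets:
    - {"hand": 0,"x": -0.008,"y": 0,"z": 0,"ax": 0,"ay": 0,"az": 0}
    - {"hand": 0,"x": -0.008,"y": 0,"z": -0.035,"ax": 0,"ay": 0,"az": 0}
    - {"hand": 0,"x": -0.024,"y": 0.015,"z": -0.065,"ax": 0,"ay": 0,"az": 0}
    - {"hand": 0,"x": -0.024,"y": 0.015,"z": -0.065,"ax": 0,"ay": 0,"az": 0}
    - {"hand": 0,"x": -0.024,"y": 0.015,"z": -0.065,"ax": 0,"ay": 0,"az": 0}

```text
t: 16.05
tool_pos: [0.5197, -0.1074, 0.3187]
orientation: [-2.652, 1.684, -0.002]
force: [0.3, -0.6, -0.7]
opening: 0.0007
gripper_force: 0.0
```

```bash
python3 -c "
from h import *
st();im,d,W=cloud('wrist')
cv2.imwrite('pics/w7.png',cv2.resize(im[80:280,190:450],None,fx=3,fy=3,interpolation=cv2.INTER_CUBIC))
c=CR.inv().apply((W-O).reshape(-1,3))*1000;c=c.reshape(W.shape)
k=(np.hypot(c[...,0],c[...,1])<40)&(c[...,2]>68)&(c[...,2]<95);q=c[k]
print('zmax',np.percentile(q[:,2],[50,95,99]))
h=(np.hypot(c[...,0],c[...,1])<5);print('hub z',np.median(c[h][:,2]),h.sum())
r=np.hypot(c[...,0],c[...,1]);b=(abs(c[...,2]-55)<8)&(r<50)&(abs(c[...,0])<9)&(c[...,1]<-10)&(c[...,1]>-26);print('arm z',np.median(c[b][:,2]))
a=(abs(c[...,2]-53)<4)&(c[...,1]>20)&(c[...,1]<34)&(abs(c[...,0])<40);print('arm x',np.percentile(c[a][:,0],[3,97]))
m=(abs(c[...,2]-31)<4)&(abs(c[...,1])<12)&(c[...,0]<-15)&(c[...,0]>-60);print('cell rear',np.percentile(c[m][:,0],[1,3]))
"
```

```text
t 16.05 tip cradle mm [  3.3  31.3 132.7] F [ 0.17 -0.66 -0.69] open 0.0007 q [-0.3   0.    1.78 -0.    1.36  2.4 ]
zmax [76.78029638 79.6686818  80.27994142]
hub z 240.12260332499181 1570
arm z 53.51160978365227
arm x [-10.89708843  11.72024772]
cell rear [-33.43523287 -32.85788926]
```

View pics/w7.png

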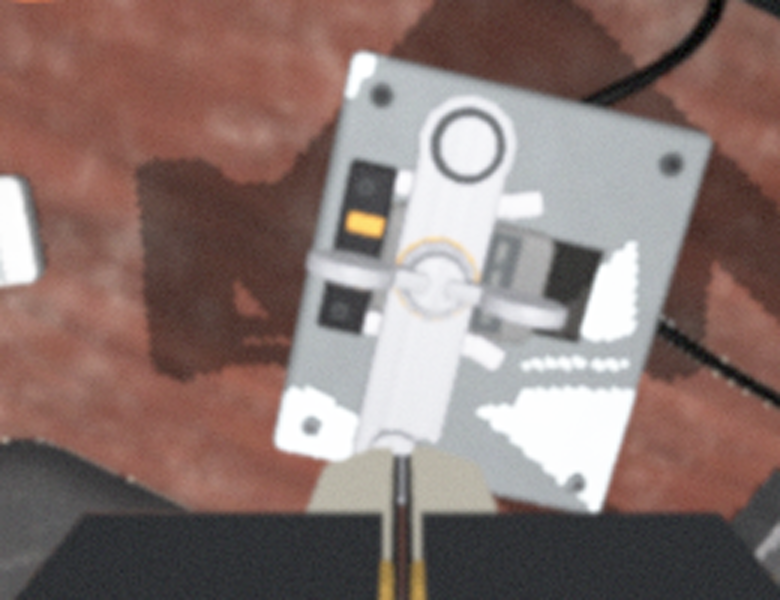

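The wing tops now stand at 80 mm, the fully-down height. The arm is square across the nest with its hook at the stud, and the cell's rear is at -33.4 mm, which is home.

```bash
python3 -c "
from h import *
print(robot.close_job())"
```

```text
the job is handed in; nothing more can be done
None
```

The job is done and handed in at about 16 s: the cell is home against the contact block, the clamp arm is closed with its hook round the stud, and the wing screw is turned down to its dead stop.

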